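# Fit the wire-guide carriage to its dovetail rail and clamp it

### The arm

A 6-joint arm with a two-finger parallel gripper is mounted at the origin on the work surface. World frame = base frame: x ahead of the robot, y to its left, z up, the work surface at z = 0. Lengths are in mm, angles in degrees, forces in N, time in s.
With the tool pointing down it reaches from about 300 to 850 mm from the base axis. Payload 4.2 kg.
Tool frame: the origin (TCP) lies at the very end of the fingers, on their centre line; the grasp point (between the pads) lies 19 mm behind it (env.grip_point_offset is the distance from the TCP to the grasp point, in mm); z points along the fingers, y is the line along which they close (so a half turn about z gives the same grasp; the last joint's range is limited). The gripper opens to 91 mm and grips with 3 to 60 N. Pads are 32 mm wide; open, the fingers measure 118 mm over their backs; the gripper's body (76 mm by 178 mm) begins 60 mm behind the grasp point.
Start: joints at [-67.208, 18.312, 89.639, -0, 72.044, -1.146], TCP at [233.312, -525.556, 213.976] pointing down, gripper open.
Joint ranges: [-177.97, 177.97], [-48.28, 115.42], [12.27, 149.76], [-77.06, 257.06], [2.81, 150.46], [-146.56, 146.56]. Speed limits (degrees/s): [147.25, 147.25, 180, 180, 180, 180].

### API

Orientations are given as [roll, pitch, yaw] about the fixed x, y, z axes, in that order (R = Rz(yaw) Ry(pitch) Rx(roll)).
In Python, from workcell import env gives the robot as it stands. The module is installed in compiled form; this text tells all that it offers.
- The arm moves only by the tool arm_command, never from a script. Its argument "rows" is a list of rows, each an object with "delta_pos": the shift along the tool's x, y, z in mm, a list of three; "roll": the turn about the tool's z in units of 5 degrees (1.0 is 5 degrees); "jaw": the opening in per cent of the stroke, from 0 (shut) to 100 (fully open). A call has 1 to 20 rows; each row is the pose to reach, as a shift and turn from the pose commanded when the call began, along the tool's axes at that moment; what a row does not reach only later rows make up. A row lasts 1/12 s, in which the tool goes at most 41.7 mm and 7.16 degrees, less where a joint would pass 70% of its speed; a pose out of reach is approached as far as the arm can. A call with a gripper value outside its range is refused whole. The fingers move at their own pace and stop on an object; "squeeze" is the grip in N (left out, the last holds). Time passes only in rows, so rows that repeat a pose let the fingers close. It gives the time, the measured TCP pose, the force, the opening and the grip force at its end, in the units of the state.
- env.state(): the state, without advancing time (a new reading comes with each control period).
- env.grab_frame(name): name is "scene" or "top" or "wrist"; returns a dict with "img" (384x512x3 uint8, blue, green, red), "z_map" (384x512 float32, mm along the optical axis (not along the pixel's ray), 0 where there is no reading), "fov_y" (degrees; the focal length in pixels is half the picture's height over the tangent of half this angle, whatever the lens; pixels are square), "cx", "cy" (the principal point, pixels), "dist" ([k1, k2, p1, p2, k3] as OpenCV has them; the pictures are not rectified), "R" (3x3) and "t" (3): a world point X has camera coordinates R X + t; the wrist camera has in their place "T_tool_cam" (4x4, takes a point from camera to tool coordinates, whose origin is the TCP and whose axes are the flange's). Camera axes: x right, y down, z forward; pixel columns grow to the right and rows downward; lengths in mm; the calibration is good to about 2 mm. A picture is of the moment at which its call begins: read the wrist's pose just before it.
- env.job_done(): hands the job in; it is judged then, once.
The state is a dict: "time_s": time; "qpos": joint angles; "qvel": joint speeds; "effort": joint torques, N m; "ee_pos": TCP position; "ee_rot": TCP orientation; "force": force on the tool from outside, world axes, zero at the start; "torque": the same for the moment, N m; "gripper_width": finger opening in mm; "gripper_force": force on a finger pad.
Only numpy, scipy, OpenCV 4.12 (cv2) and the standard library are available. Lean on these libraries where they do the work, as an engineer would, in place of code of your own. Each camera call takes 0.05 s, during which the arm holds its last target. There are 200 camera calls.

### The job

Fit the wire-guide carriage to the dovetail rail: slide it on from the rail's open, tapered end, funnel mouth leading, and push it gently home until it bears against the screw of the end stop, keeping a light steady pressure on the stop for a moment but never ramming it. Then let go of it and turn its side clamp knob clockwise until it is tight, leaving the carriage up against the stop screw and everything else on the bench where it is.

Things in the scene. Friction and masses are not known exactly. Their poses are not given: they have to be found in the camera images.
- rail: Fixed aluminium dovetail rail, 200 mm long, on a dark base plate 240 x 80 x 8 mm. Origin under its middle, on the bench; x along the rail from the open tapered end towards the stop, z up. Its flat top is 32 mm above the bench and 40 mm wide; the flanks below lean inwards (30 degree undercut), so the carriage goes on only from the open end.
- rail_entry (a point): Middle of the rail's open end at the height of its top: 100 mm along -x from rail, 32 mm above the bench. The first 18 mm of the rail taper as a lead-in: at the tip 3 mm narrower on each side and 2 mm lower.
- stop: Rigid dark steel stop block fixed across the rail, 22 mm long (x), 50 wide, 16 high, top 48 mm above the bench. Origin: middle of the lower edge of its face towards the carriage, on the rail's top; x as the rail's. From this face a set screw with a 13 mm round head juts 4 to 26 mm towards the carriage; how far is not measured. The carriage meets the head: feel for it.
- carriage: Loose metal wire-guide carriage, 0.36 to 0.6 kg. Origin under its middle at the foot of its dovetail jaws, on which it stands; x is the way it goes onto the rail (brass tube's funnel mouth at +x), z up. Plate 60 x 60 mm, 14 to 24 mm above the origin, jaws below; guide tube at y = +26 mm, up to 45 mm high; lug with clamp knob at y = -54 mm, reaching y = -72 mm.
- carriage_grip (a point): Point on the axis of the upright dark grip pillar in the carriage's middle, 60 mm above the carriage's origin; axes as the carriage's. The pillar is 24 (x) x 26 (y) mm and reaches from 24 to 76 mm above the origin.
- carriage_seat (a point): Middle of the carriage plate's underside, 14 mm above its origin; lies on the rail's top when fitted (origin then 18 mm above the bench). Play on the rail before clamping: about 1.1 mm to each side and 2 mm upwards; held square it slides with 1 to 6 N of drag, more if held askew.
- carriage_nose (a point): Middle of the plate's leading face, 30 mm along +x and 20 mm above the carriage's origin; it meets the head of the stop's set screw (38 mm above the bench) when home. Seat it with a few newtons (1.5 N or more for 0.1 s); over 25 N is ramming.
- clamp_grip (a point): On the clamp knob's upright axis, half-way up its black bar grip: 34 long x 10 thick x 22 mm high, on a 30 mm disc; foot 11 mm below this point, top 11 mm above; 39 mm above the carriage's origin. x runs along the bar; at joint value 0 the bar lies along the carriage's x.
- clamp (a joint): Angle of the clamp knob, rad: grows clockwise seen from above, from 0 (slack; starts at 0 to 0.25) to a dead end at 1.6. It drives a gib against the rail: drag 0.12 N m, the gib bites at about 1.1, tight from 1.25 on. It stays where it is left.
- roller_a: Bystander, leave alone: black rubber feed roller, 42 mm across, 20 mm high. Origin under its middle.
- roller_b: Bystander, leave alone: second black feed roller, as the other. Origin at its middle, underneath.
- spool: Bystander, leave alone: small copper wire spool, 70 mm across, 50 mm high. Origin at its middle, underneath.
- driver: Bystander, leave alone: screwdriver lying down. Origin at its middle, underneath.
- spanner: Bystander, leave alone: steel spanner lying down. Origin at its middle, underneath.
- rod: Bystander, leave alone: brass rod, 8 mm thick, 168 mm long, lying down. Origin at its middle, underneath.
- oil: Bystander, leave alone: white bottle, 44 mm across, 110 mm high. Origin at its middle, underneath.
Things that resemble listed ones, but are neither listed nor needed, are in the scene too. There is more than one size of the carriage; the job needs the smallest.

How it is judged:
By the outcome, as a careful person would: the job done as asked, in the order asked, and still so for the second after the job is handed in, with the robot touching nothing.
It also fails if it takes over 72 s, if anything falls off the work surface, if the arm or the gripper's body presses on something with over 40 N, if the wrist force passes 120 N, or if a joint passes its speed limit or range.

## Working session

There is one attempt and no reset: what is moved stays moved. The work goes in short steps, Python scripts to look and compute and a tool call to move; the robot and the scene stay as the last step left them, time stands still between calls to the robot, and variables do not carry over. Pictures are saved under pics/ and viewed, at most 10 in all, crops included, and the job is handed in when it is done.

Besides the shell and the picture viewer there is one more tool, called after "Request:" by a JSON object that holds its "api" and its "payload". arm_command: Moves the arm, as the interface text tells. Its arguments: {"type":"object","properties":{"rows":{"type":"array"},"squeeze":{"type":"number"}},"required":["rows"]}

```bash
mkdir -p pics
cat > h.py <<'E'
import numpy as np, cv2
from workcell import env
from scipy.spatial.transform import Rotation as Ro
def K(f):
    h=f["img"].shape[0]; fl=h/2/np.tan(np.radians(f["fov_y"]/2))
    return np.array([[fl,0,f["cx"]],[0,fl,f["cy"]],[0,0,1.]])
def cam(f,st=None):  # world pose of camera: Rwc, c
    if "R" in f: R=np.array(f["R"]); return R.T, -R.T@np.array(f["t"])
    T=np.array(f["T_tool_cam"]); Rt=Ro.from_euler("xyz",st["ee_rot"],degrees=True).as_matrix()
    return Rt@T[:3,:3], Rt@T[:3,3]+np.array(st["ee_pos"])
def plane(f,px,z,st=None):
    px=np.asarray(px,float).reshape(-1,1,2)
    n=cv2.undistortPoints(px,K(f),np.array(f["dist"],float))[:,0]
    Rw,c=cam(f,st); d=np.c_[n,np.ones(len(n))]@Rw.T
    return c+d*((z-c[2])/d[:,2])[:,None]
def cloud(f,st=None):
    h,w=f["z_map"].shape; v,u=np.mgrid[:h,:w]
    n=cv2.undistortPoints(np.stack([u,v],-1).reshape(-1,1,2).astype(float),K(f),np.array(f["dist"],float))[:,0]
    Rw,c=cam(f,st); P=np.c_[n,np.ones(len(n))]*f["z_map"].reshape(-1,1)
    return (P@Rw.T+c).reshape(h,w,3)
E
python3 - <<'E'
from h import *
s=env.state();print(s)
for n in("scene","top"):
    f=env.grab_frame(n); np.save(n+".npy",f,allow_pickle=True)
    cv2.imwrite(f"pics/{n}.png",cv2.resize(f["img"],(800,600)))
    print(n,cam(f)[1],f["fov_y"],(f["z_map"]>0).mean())
E
```

```text
{'time_s': 0.0, 'qpos': array([-6.72106159e+01,  1.83529563e+01,  8.97072066e+01, -2.97750383e-03,
        7.20435652e+01, -1.14687794e+00]), 'qvel': array([-0.03054105, -0.01051707, -0.02544939,  0.00950762, -0.04974989,
        0.07782523]), 'effort': array([-3.13318553e-03, -4.12461233e+01, -2.31974369e+01,  7.25578750e-02,
        4.59216011e-02, -1.37248207e-04]), 'ee_pos': array([ 233.06808552, -525.08828614,  213.10167504]), 'ee_rot': array([-1.79896236e+02,  7.54074544e-04,  2.39371833e+01]), 'force': array([ 0.01912763,  0.63353749, -1.21195672]), 'torque': array([-0.02358627, -0.0162235 , -0.03755039]), 'gripper_force': 0.0, 'gripper_width': 91.13482517739773}
scene [1331.55986085  119.83983012  653.33112822] 46.83333880932729 0.9956868489583334
top [ 297.02196354  -33.98796612 1149.87453501] 55.1986852350336 0.9959259033203125
```

View pics/scene.png

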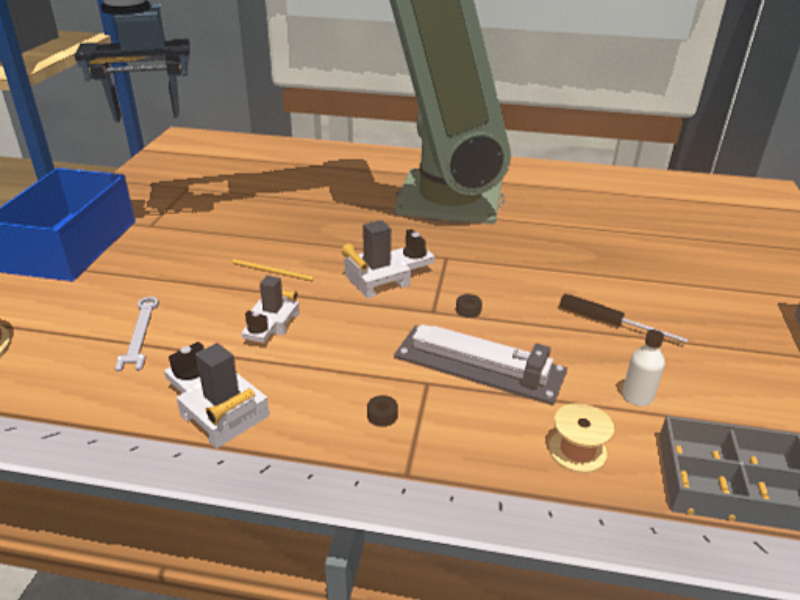

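View pics/top.png

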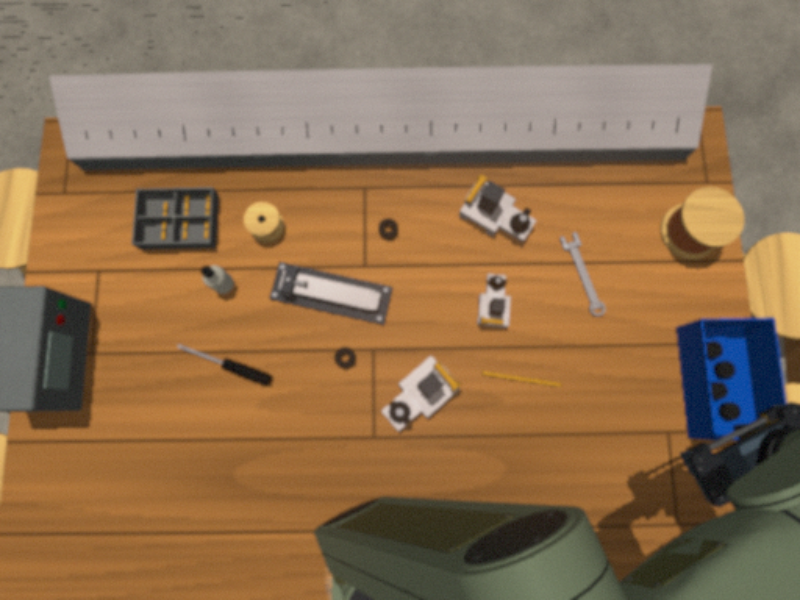

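The three carriages are at top-view (800×600) (495,303), (490,205) and (425,392). The smallest is at (495,303), with its knob towards the top at (497,282). The rail is at (331,293), with the stop at its left end and the open end at about (388,302). Next I'll measure these.

Run:
```python
from h import *
f=np.load("top.npy",allow_pickle=True).item(); P=cloud(f); img=f["img"]; hsv=cv2.cvtColor(img,cv2.COLOR_BGR2HSV)
def box(c800,r): 
    u,v=np.array(c800)*.64; return slice(int(v-r),int(v+r)),slice(int(u-r),int(u+r))
def rep(name,m,sl,z=None):
    m=m.astype(np.uint8); n,l,st,_=cv2.connectedComponentsWithStats(m)
    for i in range(1,n):
        if st[i,4]<12: continue
        ys,xs=np.where(l==i); px=np.c_[xs+sl[1].start,ys+sl[0].start]
        zz=np.median(P[px[:,1],px[:,0],2]); w=plane(f,px,zz if z is None else z)[:,:2]
        (c,s,a)=cv2.minAreaRect(w.astype(np.float32))
        print(name,len(px),"zmed",zz.round(1),"cen",w.mean(0).round(1),"rect",np.round(c,1),np.round(s,1),round(a,1))
for c in [(495,303),(495,210),(423,393)]:
    sl=box(c,38); Z=P[sl][...,2]; H=hsv[sl]
    print(c,"zmax",np.percentile(Z,99.8)); 
    white=(H[...,1]<60)&(H[...,2]>130); dark=H[...,2]<90
    rep(" white",white,sl); rep(" dark",dark&(Z>35),sl); rep(" brass",(H[...,1]>150)&(H[...,2]>120)&(Z>25),sl)
sl=box((331,293),50);Z=P[sl][...,2];H=hsv[sl]
rep("railwhite",(H[...,1]<60)&(H[...,2]>130),sl,32)
rep("all>20",(Z>20),sl); rep("stop>41",(Z>41),sl); rep("plate",(H[...,1]<110)&(Z>3),sl)
g=P[300:310,100:160,2]; print("bench z",np.median(g),g.std())
```

```text
(495, 303) zmax 1149.874535005662
 white 12 zmed 39.4 cen [ 554.3 -232.1] rect [ 553.2 -233.1] [12.7  9.6] 89.1
 white 238 zmed 24.9 cen [ 507.7 -220.2] rect [ 504.6 -221. ] [59.  79.4] 83.8
 dark 13 zmed 48.0 cen [ 547.5 -216.2] rect [ 548.4 -215.9] [12.2  9.5] 89.1
 dark 63 zmed 74.8 cen [ 489.4 -215.8] rect [ 490.1 -216.6] [20.8 27.3] 87.1
 brass 30 zmed 41.8 cen [ 469.5 -210.2] rect [ 470.  -210.2] [36.7  6.2] 89.1
(495, 210) zmax 1149.874535005662
 white 17 zmed 59.8 cen [ 820.9 -134.7] rect [ 820.9 -134.7] [51.2  0. ] 89.0
 white 403 zmed 34.2 cen [ 691.8 -225.7] rect [ 702.2 -227.3] [110.7  83.9] 56.5
 white 45 zmed 33.9 cen [ 656.8 -292.9] rect [ 659.2 -292.9] [14.8 49.7] 59.6
 dark 217 zmed 45.7 cen [ 818.4 -232.2] rect [ 817.5 -231.3] [243.   10.5] 89.1
 dark 193 zmed 103.1 cen [ 698.3 -209.9] rect [ 698.5 -209.6] [33.6 61.4] 68.3
 dark 83 zmed 42.2 cen [ 665.  -275.4] rect [ 664.5 -274.9] [33.8 32.8] 60.9
 brass 74 zmed 57.3 cen [ 741.5 -191.7] rect [ 736.6 -191.6] [18.4 63. ] 62.7
(423, 393) zmax 1149.874535005662
 white 603 zmed 33.8 cen [337.1 -72.3] rect [337.4 -76.9] 
[... 642 characters left out ...]
9 cen [673.1  -7.1] rect [672.6  -8.3] [32.8 40.3] 35.8
all>20 883 zmed 33.0 cen [539.  113.7] rect [535.7 108.1] [201.1  63.1] 74.9
all>20 15 zmed 21.5 cen [413.8  89.2] rect [414.   89.1] [10.3 17.8] 33.1
all>20 32 zmed 21.1 cen [394.5  78.8] rect [392.7  78.6] [36.9 15.3] 89.1
stop>41 222 zmed 50.8 cen [673.1 238. ] rect [671.3 236.1] [54.4 42.8] 89.0
stop>41 130 zmed 48.4 cen [556.3 186.3] rect [556.6 182.9] [30.7 55. ] 76.4
plate 28 zmed 21.0 cen [667.7  -9.1] rect [668.5  -8.9] [22.5 33.7] 89.3
plate 1811 zmed 13.3 cen [536.8 106.5] rect [537.4 107.4] [238.   78.9] 76.0
plate 47 zmed 20.0 cen [406.4  77.5] rect [405.9  77.9] [32.9 30.2] 44.6
bench z 0.6497751998008425 46.92238135720341
```

```bash
cat >> h.py <<'E'
def go(target,yaw):
    s=env.state(); R=Ro.from_euler("xyz",s["ee_rot"],degrees=True).as_matrix()
    d=R.T@(np.array(target,float)-s["ee_pos"]); r=((s["ee_rot"][2]-yaw+180)%360-180)/5
    n=max(np.linalg.norm(d)/41.7,abs(r)*5/7.16)
    print("delta",d.round(1),"roll",round(r,2),"rows>=",round(n,1),"q",s["qpos"].round(0),"rot",s["ee_rot"].round(2))
E
python3 - <<'E'
from h import *
print(env.grab_frame("wrist")["T_tool_cam"].round(2)); go([460,-216,240],-5)
E
```

```text
[[  -0.     -0.96   -0.29   83.92]
 [   1.     -0.     -0.      1.11]
 [   0.     -0.29    0.96 -170.57]
 [   0.      0.      0.      1.  ]]
delta [ 332.8 -190.6  -26.4] roll 5.79 rows>= 9.2 q [-67.  18.  90.  -0.  72.  -1.] rot [-179.93   -0.     23.94]
```

Request:
{"api": "arm_command", "payload": {"rows": [{"delta_pos": [370,-220,0],"roll": 5.8,"jaw": 100},{"delta_pos": [370,-220,0],"roll": 5.8,"jaw": 100},{"delta_pos": [370,-220,0],"roll": 5.8,"jaw": 100},{"delta_pos": [370,-220,0],"roll": 5.8,"jaw": 100},{"delta_pos": [370,-220,0],"roll": 5.8,"jaw": 100},{"delta_pos": [370,-220,0],"roll": 5.8,"jaw": 100},{"delta_pos": [370,-220,0],"roll": 5.8,"jaw": 100},{"delta_pos": [370,-220,0],"roll": 5.8,"jaw": 70},{"delta_pos": [370,-220,0],"roll": 5.8,"jaw": 70},{"delta_pos": [370,-220,0],"roll": 5.8,"jaw": 70},{"delta_pos": [370,-220,0],"roll": 5.8,"jaw": 70},{"delta_pos": [370,-220,0],"roll": 5.8,"jaw": 70},{"delta_pos": [370,-220,0],"roll": 5.8,"jaw": 70},{"delta_pos": [370,-220,0],"roll": 5.8,"jaw": 70},{"delta_pos": [370,-220,0],"roll": 5.8,"jaw": 70}]}}

```text
time_s: 1.4
ee_pos: [481.5, -175.2, 213.8]
ee_rot: [180.0, 0.0, -5.1]
force: [0.5, 0.1, -0.7]
gripper_width: 63.9
gripper_force: 0.0
```

Run:
```python
from h import *
s=env.state();f=env.grab_frame("wrist");np.save("w1.npy",[f,s],allow_pickle=True)
print(s["ee_pos"],s["ee_rot"],s["qpos"].round(1));cv2.imwrite("pics/w1.png",f["img"])
```

```text
[ 481.51242109 -175.22943421  213.82958808] [ 1.79981002e+02  3.03022528e-02 -5.14021889e+00] [-21.3  12.7  97.6  -0.   69.7  73.9]
```

View pics/w1.png

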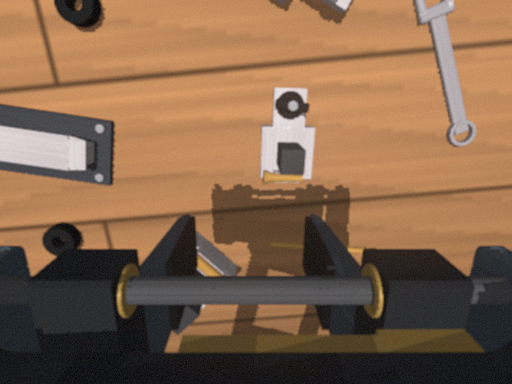

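The carriage is at (290,150): knob at (292,105), pillar top at (291,155), and the funnel at the left (265,178), which is the rail side. The rail's open end is at about (95,152).

Run:
```python
from h import *
f,s=np.load("w1.npy",allow_pickle=True); P=cloud(f,s); img=f["img"]; H=cv2.cvtColor(img,cv2.COLOR_BGR2HSV)
def rep(name,m,x0,x1,y0,y1,z,mn=30):
    mm=np.zeros(m.shape,np.uint8); mm[y0:y1,x0:x1]=m[y0:y1,x0:x1]
    n,l,st,_=cv2.connectedComponentsWithStats(mm)
    for i in range(1,n):
        if st[i,4]<mn: continue
        ys,xs=np.where(l==i); w=plane(f,np.c_[xs,ys],z,s)[:,:2]
        c,sz,a=cv2.minAreaRect(w.astype(np.float32))
        print(name,st[i,4],"z",np.median(P[ys,xs,2]).round(1),"cen",w.mean(0).round(1),"rect",np.round(c,1),np.round(sz,1),round(a,1))
Z=P[...,2]; white=(H[...,1]<60)&(H[...,2]>130)
rep("pillar top",(abs(Z-76)<6),250,330,80,200,76)
rep("knob top",(abs(Z-50)<4)&(H[...,2]<110),250,330,80,200,50,10)
rep("brass",(H[...,1]>140)&(H[...,2]>120)&(Z>25),250,330,140,200,40)
rep("body",(Z>12),250,330,80,200,24)
# plate edges: white pixels at z~24, rows
for nm,zz,(r0,r1),(c0,c1) in [("plate",24,(128,176),(250,330))]:
    L=[];Rr=[]
    for r in range(r0+4,r1,2):
        xs=np.where(Z[r,c0:c1]>10)[0]+c0; L.append((xs[0]-.5,r));Rr.append((xs[-1]+.5,r))
    for e in (L,Rr):
        w=plane(f,e,zz,s)[:,:2]; vx,vy,x,y=cv2.fitLine(w.astype(np.float32),cv2.DIST_HUBER,0,.01,.01).ravel(); print("edge",np.degrees(np.arctan2(vy,vx)).round(2),x,y)
rep("rail white",white,0,110,90,190,32)
rep("rail z",abs(Z-32)<3,0,130,90,190,32)
rep("base",(H[...,1]<110)&(Z>4),0,130,90,190,8)
```

```text
pillar top 630 z 75.7 cen [ 498.4 -219.7] rect [ 498.5 -219.7] [24.3 26.4] 83.7
knob top 120 z 49.5 cen [ 553.9 -215.7] rect [ 553.9 -216.1] [13.6  9.7] 75.8
knob top 104 z 49.7 cen [ 548.8 -235.8] rect [ 549.  -235.1] [13.2  9.8] 75.8
knob top 22 z 48.7 cen [ 510.7 -216.9] rect [ 509.2 -218.1] [17.1  4.3] 86.4
knob top 10 z 49.3 cen [ 495.2 -207.6] rect [ 495.2 -207.6] [0.  9.9] 86.3
brass 234 z 40.5 cen [ 473.3 -209.5] rect [ 473.1 -211.7] [43.2 12.9] 84.8
body 4188 z 25.0 cen [ 513.  -221.4] rect [ 514.6 -221.6] [ 60.4 109.8] 83.7
edge -5.34 503.03464 -189.93748
edge -6.72 495.44232 -249.84677
rail white 3026 z 31.9 cen [528.7  56.2] rect [528.5  56.1] [96.6 41.4] 76.3
rail white 63 z 11.8 cen [545.9 -13.7] rect [545.9 -13.7] [8.7 8.4] 35.9
rail white 51 z 12.0 cen [ 4.906e+02 -2.000e-01] rect [ 4.908e+02 -2.000e-01] [8.7 8.1] 34.6
rail z 2929 z 31.9 cen [529.1  56.6] rect [528.8  56.1] [96.5 40.9] 76.1
base 7324 z 9.1 cen [529.3  54.9] rect [528.7  55.8] [135.9  80.3] 76.2
```

Run:
```python
from h import *
go([498.5,-219.7,100],-6.25); go([498.5,-219.7,41],-6.25)
```

```text
delta [ 20.9  42.6 113.9] roll 0.22 rows>= 3.0 q [-21.  13.  98.  -0.  70.  74.] rot [ 1.7998e+02  2.0000e-02 -5.1600e+00]
delta [ 21.   42.6 172.9] roll 0.22 rows>= 4.3 q [-21.  13.  98.  -0.  70.  74.] rot [ 1.7998e+02  2.0000e-02 -5.1600e+00]
```

Request:
{"api": "arm_command", "payload": {"rows": [{"delta_pos": [21,42.6,40],"roll": 0.22,"jaw": 70},{"delta_pos": [21,42.6,75],"roll": 0.22,"jaw": 70},{"delta_pos": [21,42.6,100],"roll": 0.22,"jaw": 70},{"delta_pos": [21,42.6,120],"roll": 0.22,"jaw": 70},{"delta_pos": [21,42.6,140],"roll": 0.22,"jaw": 70},{"delta_pos": [21,42.6,155],"roll": 0.22,"jaw": 70},{"delta_pos": [21,42.6,167],"roll": 0.22,"jaw": 60},{"delta_pos": [21,42.6,172],"roll": 0.22,"jaw": 50},{"delta_pos": [21,42.6,172],"roll": 0.22,"jaw": 40},{"delta_pos": [21,42.6,172],"roll": 0.22,"jaw": 35},{"delta_pos": [21,42.6,172],"roll": 0.22,"jaw": 30},{"delta_pos": [21,42.6,172],"roll": 0.22,"jaw": 25},{"delta_pos": [21,42.6,172],"roll": 0.22,"jaw": 20},{"delta_pos": [21,42.6,172],"roll": 0.22,"jaw": 15},{"delta_pos": [21,42.6,172],"roll": 0.22,"jaw": 10},{"delta_pos": [21,42.6,172],"roll": 0.22,"jaw": 10},{"delta_pos": [21,42.6,172],"roll": 0.22,"jaw": 10},{"delta_pos": [21,42.6,172],"roll": 0.22,"jaw": 10}], "squeeze": 35}}

```text
time_s: 2.95
ee_pos: [500.0, -219.3, 42.9]
ee_rot: [179.9, -0.1, -6.1]
force: [-1.3, -2.2, 5.4]
gripper_width: 23.7
gripper_force: 35.0
```

Run:
```python
from h import *
s=env.state();print(s)
```

```text
{'time_s': 2.95, 'qpos': array([-2.48657420e+01,  2.51687325e+01,  1.06749836e+02, -4.61778877e-02,
        4.79523237e+01,  7.13138310e+01]), 'qvel': array([-0.0269936 , -0.02880175,  0.00796579,  0.01351832,  0.07788846,
       -0.06690312]), 'effort': array([ 1.45484637e+00, -3.88317490e+01, -1.58236402e+01,  5.87559175e-01,
       -3.51093581e-02, -2.27823498e-02]), 'ee_pos': array([ 500.03709534, -219.29257958,   42.91504827]), 'ee_rot': array([ 1.79926089e+02, -1.11285074e-01, -6.14861229e+00]), 'force': array([-1.30372574, -2.15105391,  5.44156844]), 'torque': array([-0.32831308,  0.20802042, -0.06597037]), 'gripper_force': 34.99608099460602, 'gripper_width': 23.71243587777874}
```

Run:
```python
from h import *
go([505.3,-39.4,95],-13.8)
```

```text
delta [ -13.9 -179.4  -52.3] roll 1.53 rows>= 4.5 q [-25.  25. 107.  -0.  48.  71.] rot [ 1.7993e+02 -1.1000e-01 -6.1500e+00]
```

Request:
{"api": "arm_command", "payload": {"rows": [{"delta_pos": [0,0,-10],"roll": 0,"jaw": 10},{"delta_pos": [0,0,-30],"roll": 0,"jaw": 10},{"delta_pos": [0,-5,-50],"roll": 0.2,"jaw": 10},{"delta_pos": [-2,-25,-52],"roll": 0.4,"jaw": 10},{"delta_pos": [-4,-50,-52],"roll": 0.6,"jaw": 10},{"delta_pos": [-6,-78,-52],"roll": 0.8,"jaw": 10},{"delta_pos": [-8,-106,-52],"roll": 1.0,"jaw": 10},{"delta_pos": [-10,-134,-52],"roll": 1.2,"jaw": 10},{"delta_pos": [-12,-158,-52],"roll": 1.4,"jaw": 10},{"delta_pos": [-14,-172,-52],"roll": 1.53,"jaw": 10},{"delta_pos": [-14,-180,-52],"roll": 1.53,"jaw": 10},{"delta_pos": [-14,-180,-52],"roll": 1.53,"jaw": 10},{"delta_pos": [-14,-180,-52],"roll": 1.53,"jaw": 10},{"delta_pos": [-14,-180,-52],"roll": 1.53,"jaw": 10},{"delta_pos": [-14,-180,-52],"roll": 1.53,"jaw": 10}]}}

```text
time_s: 4.2
ee_pos: [504.7, -39.1, 93.9]
ee_rot: [180.0, 0.0, -13.9]
force: [0.9, -0.6, -4.6]
gripper_width: 24.0
gripper_force: 35.0
```

Run:
```python
from h import *
s=env.state();f=env.grab_frame("wrist");np.save("w2.npy",[f,s],allow_pickle=True)
print(s["ee_pos"],s["ee_rot"],s["qpos"].round(1),s["force"],s["torque"],s["gripper_width"]);cv2.imwrite("pics/w2.png",f["img"])
```

```text
[504.71749355 -39.11718318  93.87216046] [ 1.79981186e+02  8.82770258e-03 -1.38777541e+01] [ -5.7  18.6 108.5  -0.   52.9  98.2] [ 0.896534   -0.55535775 -4.59414286] [ 0.02418689  0.07750523 -0.00280966] 24.01356423224113
```

View pics/w2.png

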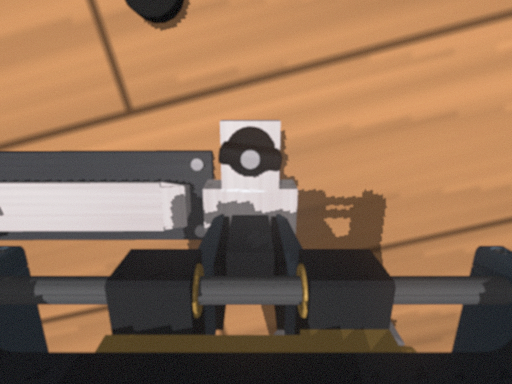

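The rail's top strip spans rows about 181 to 231 and ends near column 190. The held carriage's lug spans columns 221 to 281, with its plate edge at row 181.

```bash
cat > meas.py <<'E'
from h import *
def line(f,s,e,z,tag):
    w=plane(f,e,z,s)[:,:2]; vx,vy,x,y=cv2.fitLine(w.astype(np.float32),cv2.DIST_HUBER,0,.01,.01).ravel()
    a=np.degrees(np.arctan2(vy,vx)); print(tag,len(e),"ang",a.round(2),"pt",x.round(1),y.round(1)); return a,np.array([x,y])
def rel(p,yaw,o):
    c,s_=np.cos(np.radians(yaw)),np.sin(np.radians(yaw)); d=np.asarray(p)-o; return np.array([c*d[0]+s_*d[1],-s_*d[0]+c*d[1]])
E
python3 - <<'E'
from meas import *
f,s=np.load("w2.npy",allow_pickle=True); g=cv2.cvtColor(f["img"],cv2.COLOR_BGR2GRAY).astype(float); P=cloud(f,s);Z=P[...,2]
gy=cv2.GaussianBlur(g,(3,3),0); dy=np.gradient(gy,axis=0);dx=np.gradient(gy,axis=1)
def sub(a,i): 
    d=a[i-1]-2*a[i]+a[i+1]; return i+ (0.5*(a[i-1]-a[i+1])/d if d else 0)
far=[(c,170+sub(dy[170:195,c],int(np.clip(np.argmax(dy[170:195,c]),1,23)))) for c in range(10,155,3)]
near=[(c,215+sub(-dy[215:240,c],int(np.clip(np.argmax(-dy[215:240,c]),1,23)))) for c in range(10,155,3)]
b0=[(c,140+sub(-dy[140:165,c],int(np.clip(np.argmax(-dy[140:165,c]),1,23)))) for c in range(10,190,3)]
a1,p1=line(f,s,far,32,"rail far");a2,p2=line(f,s,near,32,"rail near");line(f,s,b0,8,"base far")
yaw=(a1+a2)/2; yaw=yaw if yaw>0 else yaw+180; o=(p1+p2)/2
d1=rel(p1,yaw,o);d2=rel(p2,yaw,o);print("rail width",abs(d1[1]-d2[1]),"yaw",yaw)
T=s["ee_pos"][:2]; print("tcp in rail lateral y",rel(T,yaw,o)[1], "carriage yaw",s["ee_rot"][2]+90)
zp=s["ee_pos"][2]-42.9+24; print("z plate exp",zp,"depth",np.median(Z[184:195,206:216]),np.median(Z[184:195,284:294]),"lug depth",np.median(Z[125:130,230:270]))
pe=[(c,172+sub(dy[172:192,c],int(np.clip(np.argmax(dy[172:192,c]),1,18)))) for c in range(284,296)]
pe+=[(c,172+sub(dy[172:192,c],int(np.clip(np.argmax(dy[172:192,c]),1,18)))) for c in range(207,218)]
print([round(r,1) for _,r in pe])
a,p=line(f,s,pe,zp,"plate edge y=-30"); print("carriage centre lateral from edge: ",rel(p,yaw,o)[1]+30)
w=plane(f,pe,zp,s)[:,:2]; print("  edge pts lateral",[rel(q,yaw,o)[1].round(1) for q in w])
zl=np.median(Z[125:130,230:270])
L=[(212+sub(dx[r,212:230],int(np.argmax(dx[r,212:230]))),r) for r in (124,128,132,136,140,172,176)]
R=[(272+sub(-dx[r,272:290],int(np.argmax(-dx[r,272:290]))),r) for r in (124,128,132,136,172,176)]
line(f,s,L,zl,"lug L");line(f,s,R,zl,"lug R")
# rail end along x: rail tip and base corner
row=205; print("tip cols",[(c,int(g[row,c])) for c in range(150,205,3)])
for c in (165,187): print(c,rel(plane(f,[(c,205)],30,s)[0,:2],yaw,T))
print("base end",rel(plane(f,[(213.5,175)],8,s)[0,:2],yaw,T),"rail tcp",T)
ro=T-0
print("axis pt near TCP x:", T-rel(T,yaw,o)[1]*np.array([-np.sin(np.radians(yaw)),np.cos(np.radians(yaw))]))
E
```

```text
rail far 49 ang 76.19 pt 556.6 85.0
rail near 49 ang 76.23 pt 518.6 101.3
base far 60 ang 76.36 pt 567.6 43.3
rail width 40.78801 yaw 76.21088
tcp in rail lateral y 0.3605592788305927 carriage yaw 76.12224594392268
z plate exp 74.97216046406737 depth 74.08303372235426 73.89212895129124 lug depth 74.93762126990822
[np.float64(188.4), np.float64(188.4), np.float64(188.5), np.float64(188.4), np.float64(188.4), np.float64(188.5), np.float64(188.5), np.float64(188.5), np.float64(188.5), np.float64(188.5), np.float64(188.4), np.float64(188.3), np.float64(188.5), np.float64(188.4), np.float64(188.4), np.float64(188.4), np.float64(188.4), np.float64(188.4), np.float64(188.4), np.float64(188.4), np.float64(188.4), np.float64(188.4), np.float64(188.4)]
plate edge y=-30 23 ang 76.03 pt 533.2 -41.6
carriage centre lateral from edge:  2.149561
  edge pts lateral [np.float64(-27.8), np.float64(-27.8), np.float64(-27.8), np.float64(-27.8), np.float64(-27.8), np.float64(-27.8), np.float64(-27.8), np.float64(-27.7), np.float64(-27.7), np.float64(-27.7), np.float64(-27.8), np.float64(-27.8), np.float64(-27.9), np.float64(-27.9), np.float64(-27.9), np.float64(-27.9), np.float64(-27.9), np.float64(-27.9), np.float64(-27.9), np.float64(-27.9), np.float64(-27.9), np.float64(-27.9), np.float64(-27.9)]
lug L 7 ang -22.42 pt 563.6 -34.2
lug R 6 ang -13.76 pt 554.2 -70.4
tip cols [(150, 213), (153, 214), (156, 213), (159, 209), (162, 218), (165, 221), (168, 218), (171, 181), (174, 117), (177, 114), (180, 111), (183, 114), (186, 93), (189, 87), (192, 53), (195, 55), (198, 55), (201, 56), (204, 199)]
165 [66.89494229 -1.26484135]
187 [49.43972978 -1.22789993]
base end [ 30.17465623 -20.1470369 ] rail tcp [504.71749355 -39.11718318]
axis pt near TCP x: [505.06766135 -39.20312217]
```

Run:
```python
from meas import *
f,s=np.load("w2.npy",allow_pickle=True); g=cv2.cvtColor(f["img"],cv2.COLOR_BGR2GRAY); P=cloud(f,s);Z=P[...,2]
yaw=76.21;o=np.array([505.07,-39.20])
for c in (290,):
    print(c,[(r,int(g[r,c]),int(Z[r,c]),round(float(rel(P[r,c,:2],yaw,o)[1]),1)) for r in range(174,194)])
print("lug end",[(r,int(g[r,250]),int(Z[r,250]),round(float(rel(P[r,250,:2],yaw,o)[1]),1)) for r in range(114,132,1)])
print("lug row128",[(c,int(Z[128,c]),round(float(rel(P[128,c,:2],yaw,o)[0]),1)) for c in list(range(216,226))+list(range(276,286))])
# knob bar centre from depth at z~100
m=(abs(Z-(s["ee_pos"][2]-42.9+50))<3); m[:, :210]=0;m[:,292:]=0;m[:130]=0;m[185:]=0
ys,xs=np.where(m); w=np.array([rel(P[y,x,:2],yaw,o) for y,x in zip(ys,xs)]);print("bar",len(w),cv2.minAreaRect(w.astype(np.float32)))
cv2.imwrite("pics/w2c.png",cv2.resize(f["img"][105:245,150:310],None,fx=4,fy=4,interpolation=cv2.INTER_NEAREST))
```

```text
290 [(174, 155, 0, -18.5), (175, 146, 0, -17.5), (176, 120, 0, -16.7), (177, 97, 0, -15.9), (178, 91, 0, -14.8), (179, 105, -1, -13.8), (180, 114, 52, -27.3), (181, 118, 54, -27.1), (182, 122, 59, -27.7), (183, 117, 60, -27.2), (184, 115, 63, -27.4), (185, 115, 66, -27.5), (186, 118, 68, -27.6), (187, 122, 70, -27.5), (188, 151, 71, -27.1), (189, 191, 74, -27.3), (190, 215, 75, -26.8), (191, 218, 74, -25.9), (192, 218, 75, -25.5), (193, 220, 75, -24.8)]
lug end [(114, 167, 0, -69.2), (115, 164, 0, -68.4), (116, 166, 0, -67.7), (117, 163, -1, -66.7), (118, 160, 0, -66.0), (119, 154, 0, -65.2), (120, 163, 69, -69.6), (121, 197, 75, -69.4), (122, 221, 73, -68.8), (123, 227, 74, -68.2), (124, 226, 75, -67.7), (125, 210, 75, -67.1), (126, 149, 74, -66.4), (127, 83, 79, -66.3), (128, 50, 78, -65.7), (129, 53, 79, -65.3), (130, 57, 77, -64.5), (131, 52, 78, -64.0)]
lug row128 [(216, 0, 27.6), (217, 0, 26.7), (218, 0, 26.0), (219, 0, 25.1), (220, 75, 17.2), (221, 74, 16.6), (222, 74, 16.1), (223, 75, 15.4), (224, 75, 14.8), (225, 73, 14.3), (276, 74, -16.1), (277, 75, -16.7), (278, 74, -17.3), (279, 74, -17.9), (280, 1, -25.5), (281, 0, -26.4), (282, 0, -27.2), (283, 0, -28.1), (284, 0, -29.0), (285, 0, -29.8)]
bar 1165 ((-0.4111928939819336, -51.63180923461914), (10.234485626220703, 34.02011489868164), 82.59947967529297)
```

View pics/w2c.png

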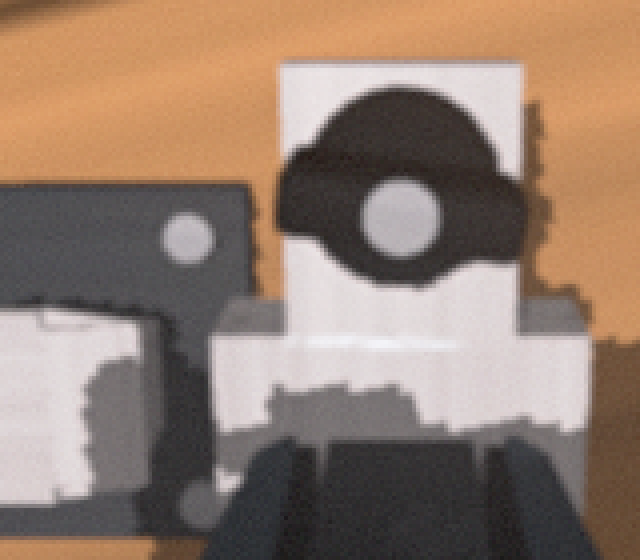

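The lug, plate edge and knob all put the carriage 2.3 mm to the rail's +y side, with 20 mm between its nose and the rail tip. I'll shift tool x by +2.3 and lower to origin height +18.8.

Request:
{"api": "arm_command", "payload": {"rows": [{"delta_pos": [2.3,0,8],"roll": -0.02,"jaw": 10},{"delta_pos": [2.3,0,18],"roll": -0.02,"jaw": 10},{"delta_pos": [2.3,0,26],"roll": -0.02,"jaw": 10},{"delta_pos": [2.3,0,30],"roll": -0.02,"jaw": 10},{"delta_pos": [2.3,0,32],"roll": -0.02,"jaw": 10},{"delta_pos": [2.3,0,32],"roll": -0.02,"jaw": 10},{"delta_pos": [2.3,0,32],"roll": -0.02,"jaw": 10},{"delta_pos": [2.3,0,32],"roll": -0.02,"jaw": 10},{"delta_pos": [2.3,0,32],"roll": -0.02,"jaw": 10}]}}

```text
time_s: 5.0
ee_pos: [507.4, -38.7, 62.3]
ee_rot: [-180.0, -0.1, -13.7]
force: [-0.2, -0.7, -3.8]
gripper_width: 23.8
gripper_force: 35.0
```

Run:
```python
from meas import *
s=env.state();f=env.grab_frame("wrist");np.save("w3.npy",[f,s],allow_pickle=True)
print(s["ee_pos"],s["ee_rot"],s["force"],s["torque"])
P=cloud(f,s);Z=P[...,2]; yaw=76.21;o=np.array([505.07,-39.20])
g=cv2.cvtColor(f["img"],cv2.COLOR_BGR2GRAY)
print("tcp rel",rel(s["ee_pos"][:2],yaw,o))
def prof(c,r0,r1): print(c,[(r,int(g[r,c]),int(Z[r,c]),round(float(rel(P[r,c,:2],yaw,o)[1]),1)) for r in range(r0,r1)])
m=(abs(Z-(s["ee_pos"][2]-42.9+50))<3); m[:, :205]=0;m[:,295:]=0;m[:110]=0;m[185:]=0
ys,xs=np.where(m); w=np.array([rel(P[y,x,:2],yaw,o) for y,x in zip(ys,xs)]);print("bar",len(w),cv2.minAreaRect(w.astype(np.float32)))
m=(abs(Z-32)<3.5);m[:,170:]=0;m[250:]=0;m[:120]=0
ys,xs=np.where(m); w=np.array([rel(P[y,x,:2],yaw,o) for y,x in zip(ys,xs)]);print("rail",len(w),np.median(Z[m]),np.percentile(w[:,1],[1,50,99]),cv2.minAreaRect(w.astype(np.float32)))
cv2.imwrite("pics/w3.png",f["img"])
```

```text
[507.38557462 -38.73657493  62.33091891] [-1.79996468e+02 -5.77756963e-02 -1.37088284e+01] [-0.24538554 -0.71624176 -3.83783924] [ 0.06190772  0.02469052 -0.01873124]
tcp rel [ 1.00201679 -2.13836642]
bar 1159 ((0.7555198669433594, -54.188411712646484), (10.192660331726074, 33.893348693847656), 82.13684844970703)
rail 8766 31.90273228313967 [-19.94350465  -1.98782286  17.95565069] ((116.84402465820312, -0.7940444946289062), (39.2196044921875, 122.20037078857422), 89.96971130371094)
```

View pics/w3.png

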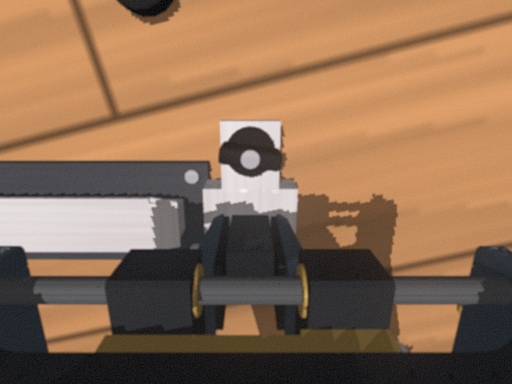

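The carriage is lined up with the rail at the right height, with the rail tip around column 187 and the plate's leading edge around 203. Advancing slowly.

Request:
{"api": "arm_command", "payload": {"rows": [{"delta_pos": [0,-3,0.5],"roll": 0,"jaw": 10},{"delta_pos": [0,-6,0.5],"roll": 0,"jaw": 10},{"delta_pos": [0,-9,0.5],"roll": 0,"jaw": 10},{"delta_pos": [0,-12,0.5],"roll": 0,"jaw": 10},{"delta_pos": [0,-14,0.5],"roll": 0,"jaw": 10},{"delta_pos": [0,-16,0.5],"roll": 0,"jaw": 10},{"delta_pos": [0,-18,0.5],"roll": 0,"jaw": 10},{"delta_pos": [0,-20,0.5],"roll": 0,"jaw": 10},{"delta_pos": [0,-22,0.5],"roll": 0,"jaw": 10},{"delta_pos": [0,-24,0.5],"roll": 0,"jaw": 10},{"delta_pos": [0,-26,0.5],"roll": 0,"jaw": 10},{"delta_pos": [0,-28,0.5],"roll": 0,"jaw": 10},{"delta_pos": [0,-30,0.5],"roll": 0,"jaw": 10}]}}

```text
time_s: 6.13
ee_pos: [514.2, -9.4, 61.4]
ee_rot: [180.0, -0.0, -13.7]
force: [-0.7, 1.4, -3.8]
gripper_width: 23.7
gripper_force: 35.0
```

Request:
{"api": "arm_command", "payload": {"rows": [{"delta_pos": [0,-2,0],"roll": 0,"jaw": 10},{"delta_pos": [0,-4,0],"roll": 0,"jaw": 10},{"delta_pos": [0,-6,0],"roll": 0,"jaw": 10},{"delta_pos": [0,-8,0],"roll": 0,"jaw": 10},{"delta_pos": [0,-10,0],"roll": 0,"jaw": 10},{"delta_pos": [0,-12,0],"roll": 0,"jaw": 10},{"delta_pos": [0,-14,0],"roll": 0,"jaw": 10},{"delta_pos": [0,-16,0],"roll": 0,"jaw": 10}]}}

```text
time_s: 6.8
ee_pos: [518.0, 6.1, 61.4]
ee_rot: [180.0, -0.0, -13.7]
force: [0.0, -0.4, -3.4]
gripper_width: 24.1
gripper_force: 35.0
```

Run:
```python
from meas import *
s=env.state();print(s["ee_pos"],s["ee_rot"],s["force"],s["torque"],s["gripper_width"]);print(rel(s["ee_pos"][:2],76.21,np.array([505.07,-39.20])))
```

```text
[517.95561527   6.13028859  61.43842364] [ 1.79995021e+02 -1.29253254e-03 -1.37124625e+01] [ 0.0079     -0.36084628 -3.43579368] [ 0.08476104  0.09810526 -0.03075805] 24.087072056438874
[47.09514996 -1.70909192]
```

Request:
{"api": "arm_command", "payload": {"rows": [{"delta_pos": [0,-2,0],"roll": 0,"jaw": 10},{"delta_pos": [0,-5,0],"roll": -0.02,"jaw": 10},{"delta_pos": [0,-8,0],"roll": -0.02,"jaw": 10},{"delta_pos": [0,-11,0],"roll": -0.02,"jaw": 10},{"delta_pos": [0,-14,0],"roll": -0.02,"jaw": 10},{"delta_pos": [0,-17,0],"roll": -0.02,"jaw": 10},{"delta_pos": [0,-20,0],"roll": -0.02,"jaw": 10},{"delta_pos": [0,-23,0],"roll": -0.02,"jaw": 10},{"delta_pos": [0,-26,0],"roll": -0.02,"jaw": 10},{"delta_pos": [0,-29,0],"roll": -0.02,"jaw": 10},{"delta_pos": [0,-32,0],"roll": -0.02,"jaw": 10},{"delta_pos": [0,-35,0],"roll": -0.02,"jaw": 10},{"delta_pos": [0,-38,0],"roll": -0.02,"jaw": 10},{"delta_pos": [0,-41,0],"roll": -0.02,"jaw": 10},{"delta_pos": [0,-44,0],"roll": -0.02,"jaw": 10},{"delta_pos": [0,-47,0],"roll": -0.02,"jaw": 10},{"delta_pos": [0,-50,0],"roll": -0.02,"jaw": 10}]}}

```text
time_s: 8.22
ee_pos: [529.8, 54.8, 61.4]
ee_rot: [180.0, 0.0, -13.6]
force: [0.6, -0.2, -4.4]
gripper_width: 23.7
gripper_force: 35.0
```

Run:
```python
from meas import *
s=env.state();f=env.grab_frame("wrist");np.save("w4.npy",[f,s],allow_pickle=True)
print(s["ee_pos"],s["ee_rot"],s["force"],s["torque"],s["gripper_width"]);print(rel(s["ee_pos"][:2],76.21,np.array([505.07,-39.20])))
P=cloud(f,s);cv2.imwrite("pics/w4.png",f["img"])
```

```text
[529.82146695  54.81569268  61.43339921] [ 1.79995678e+02  2.66146168e-04 -1.36146303e+01] [ 0.61732634 -0.17505669 -4.42611333] [ 0.03236214  0.0059871  -0.03754228] 23.67297185729685
[97.20563233 -1.6280754 ]
```

View pics/w4.png

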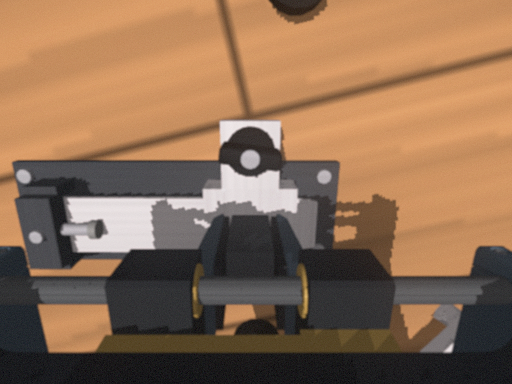

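The screw head's leading face is at (104,229) and the plate's leading edge is at column 203.

Run:
```python
from meas import *
f,s=np.load("w4.npy",allow_pickle=True); P=cloud(f,s);T=s["ee_pos"][:2]
for px,z in [((104,229),40),((103,224),42),((203,195),42.5)]: print(px,rel(plane(f,[px],z,s)[0,:2],76.21,T))
for c in range(96,112,1): print(c,P[229,c,2].round(0),rel(P[229,c,:2],76.21,T).round(1),end=";")
```

```text
(104, 229) [96.7349136   0.98003569]
(103, 224) [95.90152949 -3.47085351]
(203, 195) [ 29.39224053 -23.75972451]
96 41.0 [101.6   0.6];97 40.0 [101.4   1. ];98 38.0 [101.6   1.7];99 38.0 [101.2   2. ];100 36.0 [101.5   2.8];101 35.0 [101.1   3. ];102 32.0 [101.9   4.3];103 32.0 [101.6   4.7];104 32.0 [100.7   4.4];105 32.0 [100.    4.5];106 32.0 [99.4  4.5];107 31.0 [99.4  5.2];108 32.0 [98.1  4.6];109 32.0 [97.4  4.6];110 32.0 [96.5  4.5];111 32.0 [96.   4.6];
```

Request:
{"api": "arm_command", "payload": {"rows": [{"delta_pos": [0,-2,0],"roll": 0.03,"jaw": 10},{"delta_pos": [0,-5,0],"roll": 0.03,"jaw": 10},{"delta_pos": [0,-9,0],"roll": 0.03,"jaw": 10},{"delta_pos": [0,-13,0],"roll": 0.03,"jaw": 10},{"delta_pos": [0,-17,0],"roll": 0.03,"jaw": 10},{"delta_pos": [0,-21,0],"roll": 0.03,"jaw": 10},{"delta_pos": [0,-25,0],"roll": 0.03,"jaw": 10},{"delta_pos": [0,-29,0],"roll": 0.03,"jaw": 10},{"delta_pos": [0,-33,0],"roll": 0.03,"jaw": 10},{"delta_pos": [0,-37,0],"roll": 0.03,"jaw": 10},{"delta_pos": [0,-41,0],"roll": 0.03,"jaw": 10},{"delta_pos": [0,-45,0],"roll": 0.03,"jaw": 10},{"delta_pos": [0,-49,0],"roll": 0.03,"jaw": 10},{"delta_pos": [0,-53,0],"roll": 0.03,"jaw": 10},{"delta_pos": [0,-56,0],"roll": 0.03,"jaw": 10},{"delta_pos": [0,-59,0],"roll": 0.03,"jaw": 10},{"delta_pos": [0,-61,0],"roll": 0.03,"jaw": 10},{"delta_pos": [0,-62,0],"roll": 0.03,"jaw": 10},{"delta_pos": [0,-62,0],"roll": 0.03,"jaw": 10}]}}

```text
time_s: 9.85
ee_pos: [544.4, 114.9, 61.4]
ee_rot: [180.0, -0.0, -13.8]
force: [0.5, -0.3, -3.9]
gripper_width: 24.1
gripper_force: 35.0
```

Run:
```python
from meas import *
s=env.state();print(s["ee_pos"],s["ee_rot"],s["force"],s["torque"],s["gripper_width"],s["qpos"].round(0));print(rel(s["ee_pos"][:2],76.21,np.array([505.07,-39.20])))
```

```text
[544.41729702 114.93652205  61.41130464] [ 1.79994373e+02 -4.56724049e-03 -1.37505874e+01] [ 0.49158118 -0.29794949 -3.86830092] [ 0.04036673  0.06104534 -0.03125711] 24.07325466490218 [ 11.  25. 104.  -0.  51. 114.]
[159.07265257  -1.47255485]
```

Request:
{"api": "arm_command", "payload": {"rows": [{"delta_pos": [0,-1,0],"roll": 0,"jaw": 10},{"delta_pos": [0,-2,0],"roll": 0,"jaw": 10},{"delta_pos": [0,-3,0],"roll": 0,"jaw": 10},{"delta_pos": [0,-4,0],"roll": 0,"jaw": 10},{"delta_pos": [0,-5,0],"roll": 0,"jaw": 10},{"delta_pos": [0,-6,0],"roll": 0,"jaw": 10},{"delta_pos": [0,-6,0],"roll": 0,"jaw": 10}]}}

```text
time_s: 10.43
ee_pos: [545.9, 120.8, 61.4]
ee_rot: [-180.0, -0.0, -13.8]
force: [0.7, -0.3, -4.3]
gripper_width: 23.8
gripper_force: 35.0
```

Request:
{"api": "arm_command", "payload": {"rows": [{"delta_pos": [0,-0.5,0],"roll": 0,"jaw": 10},{"delta_pos": [0,-1,0],"roll": 0,"jaw": 10},{"delta_pos": [0,-1.5,0],"roll": 0,"jaw": 10},{"delta_pos": [0,-1.5,0],"roll": 0,"jaw": 10}]}}

```text
time_s: 10.77
ee_pos: [546.2, 122.1, 61.4]
ee_rot: [180.0, -0.0, -13.8]
force: [0.1, 0.6, -4.5]
gripper_width: 24.0
gripper_force: 35.0
```

Request:
{"api": "arm_command", "payload": {"rows": [{"delta_pos": [0,-0.4,0],"roll": 0,"jaw": 10},{"delta_pos": [0,-0.8,0],"roll": 0,"jaw": 10},{"delta_pos": [0,-1.2,0],"roll": 0,"jaw": 10},{"delta_pos": [0,-1.2,0],"roll": 0,"jaw": 10}]}}

```text
time_s: 11.1
ee_pos: [546.5, 123.3, 61.4]
ee_rot: [180.0, -0.0, -13.8]
force: [0.2, -0.6, -4.1]
gripper_width: 23.7
gripper_force: 35.0
```

Request:
{"api": "arm_command", "payload": {"rows": [{"delta_pos": [0,-0.4,0],"roll": 0,"jaw": 10},{"delta_pos": [0,-0.8,0],"roll": 0,"jaw": 10},{"delta_pos": [0,-1.2,0],"roll": 0,"jaw": 10},{"delta_pos": [0,-1.2,0],"roll": 0,"jaw": 10}]}}

```text
time_s: 11.43
ee_pos: [546.7, 124.4, 61.4]
ee_rot: [180.0, -0.0, -13.8]
force: [-0.2, -0.6, -4.3]
gripper_width: 23.9
gripper_force: 35.0
```

Request:
{"api": "arm_command", "payload": {"rows": [{"delta_pos": [0,-0.4,0],"roll": 0,"jaw": 10},{"delta_pos": [0,-0.8,0],"roll": 0,"jaw": 10},{"delta_pos": [0,-1.2,0],"roll": 0,"jaw": 10},{"delta_pos": [0,-1.2,0],"roll": 0,"jaw": 10}]}}

```text
time_s: 11.77
ee_pos: [546.8, 124.5, 61.5]
ee_rot: [179.9, 0.0, -13.7]
force: [-1.8, -5.7, -1.7]
gripper_width: 24.0
gripper_force: 35.0
```

Contact, at about 5.5 N. Adding a touch more and holding.

Request:
{"api": "arm_command", "payload": {"rows": [{"delta_pos": [0,-0.2,0],"roll": 0,"jaw": 10},{"delta_pos": [0,-0.4,0],"roll": 0,"jaw": 10},{"delta_pos": [0,-0.4,0],"roll": 0,"jaw": 10},{"delta_pos": [0,-0.4,0],"roll": 0,"jaw": 10},{"delta_pos": [0,-0.4,0],"roll": 0,"jaw": 10},{"delta_pos": [0,-0.4,0],"roll": 0,"jaw": 10},{"delta_pos": [0,-0.4,0],"roll": 0,"jaw": 10}]}}

```text
time_s: 12.35
ee_pos: [546.8, 124.6, 61.5]
ee_rot: [179.8, 0.0, -13.7]
force: [-0.4, -6.2, -2.5]
gripper_width: 23.6
gripper_force: 35.0
```

Request:
{"api": "arm_command", "payload": {"rows": [{"delta_pos": [0,0,0.3],"roll": 0,"jaw": 30},{"delta_pos": [0,0,0.3],"roll": 0,"jaw": 35},{"delta_pos": [0,0,0.3],"roll": 0,"jaw": 45},{"delta_pos": [0,0,0.3],"roll": 0,"jaw": 55},{"delta_pos": [0,0,0.3],"roll": 0,"jaw": 60},{"delta_pos": [0,0,0.3],"roll": 0,"jaw": 60},{"delta_pos": [0,0,0.3],"roll": 0,"jaw": 60},{"delta_pos": [0,0,-10],"roll": 0,"jaw": 60},{"delta_pos": [0,0,-30],"roll": 0,"jaw": 60},{"delta_pos": [0,0,-60],"roll": 0,"jaw": 60},{"delta_pos": [0,0,-95],"roll": 0,"jaw": 60},{"delta_pos": [-10,0,-120],"roll": 0,"jaw": 60},{"delta_pos": [-10,0,-120],"roll": 0,"jaw": 60},{"delta_pos": [-10,0,-120],"roll": 0,"jaw": 60},{"delta_pos": [-10,0,-120],"roll": 0,"jaw": 60}]}}

```text
time_s: 13.6
ee_pos: [537.0, 128.2, 181.3]
ee_rot: [180.0, 0.0, -13.8]
force: [0.1, 0.6, -0.3]
gripper_width: 55.0
gripper_force: 0.0
```

Run:
```python
from meas import *
s=env.state();f=env.grab_frame("wrist");np.save("w5.npy",[f,s],allow_pickle=True)
print(s["ee_pos"],s["ee_rot"],s["force"],s["qpos"].round(0))
P=cloud(f,s);Z=P[...,2];cv2.imwrite("pics/w5.png",f["img"])
c0=np.array([546.8,124.6]); 
w=P.reshape(-1,3); q=np.array([rel(p[:2],76.21,c0) for p in w]).reshape(*Z.shape,2)
for nm,zz,x0,x1,y0,y1 in [("bar",68,-25,25,-80,-35),("pillar",94,-25,25,-25,30)]:
    m=(abs(Z-zz)<4)&(q[...,0]>x0)&(q[...,0]<x1)&(q[...,1]>y0)&(q[...,1]<y1)
    ys,xs=np.where(m); ww=plane(f,np.c_[xs,ys],zz,s)[:,:2]; print(nm,len(ww),np.median(Z[m]),cv2.minAreaRect(ww.astype(np.float32)),"rail rel",rel(cv2.minAreaRect(ww.astype(np.float32))[0],76.21,c0))
```

```text
[536.96415921 128.24289531 181.34489898] [ 1.79985014e+02  1.70057185e-02 -1.37573473e+01] [ 0.11659069  0.64224525 -0.33416705] [ 12.  18.  96.  -0.  67. 116.]
bar 430 67.72362512192285 ((597.0982666015625, 111.91847229003906), (33.64020919799805, 10.12594985961914), 68.63226318359375) rail rel [ -0.32670009 -51.87128334]
pillar 805 93.89147404053364 ((545.6408081054688, 124.27517700195312), (23.38565444946289, 25.862171173095703), 76.20166778564453) rail rel [-0.59176984  1.04835313]
```

View pics/w5.png

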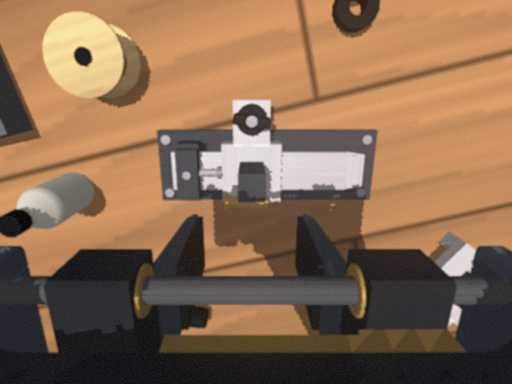

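The carriage is seated against the screw head at (222,172). The knob is at (252,121), its bar 7.6° clockwise of the rail axis. I'll compute the knob approach with about 0.8 mm bias towards the stop.

Run:
```python
from h import *
go([597.8,112.9,110],68.6)
```

```text
delta [63.1  0.2 70.5] roll -16.47 rows>= 11.5 q [ 12.  18.  96.  -0.  67. 116.] rot [ 1.7994e+02  1.0000e-01 -1.3760e+01]
```

Request:
{"api": "arm_command", "payload": {"rows": [{"delta_pos": [20,0,0],"roll": -1,"jaw": 33},{"delta_pos": [40,0,0],"roll": -2.3,"jaw": 33},{"delta_pos": [63,0.2,0],"roll": -3.7,"jaw": 33},{"delta_pos": [63,0.2,0],"roll": -5.1,"jaw": 33},{"delta_pos": [63,0.2,0],"roll": -6.5,"jaw": 33},{"delta_pos": [63,0.2,0],"roll": -7.9,"jaw": 33},{"delta_pos": [63,0.2,10],"roll": -9.3,"jaw": 33},{"delta_pos": [63,0.2,20],"roll": -10.7,"jaw": 33},{"delta_pos": [63,0.2,30],"roll": -12.1,"jaw": 33},{"delta_pos": [63,0.2,40],"roll": -13.5,"jaw": 33},{"delta_pos": [63,0.2,50],"roll": -14.9,"jaw": 33},{"delta_pos": [63,0.2,60],"roll": -16.0,"jaw": 33},{"delta_pos": [63,0.2,70],"roll": -16.47,"jaw": 33},{"delta_pos": [63,0.2,70],"roll": -16.47,"jaw": 33},{"delta_pos": [63,0.2,70],"roll": -16.47,"jaw": 33}]}}

```text
time_s: 14.9
ee_pos: [597.7, 112.9, 109.7]
ee_rot: [-179.8, 0.1, 68.5]
force: [0.6, -0.3, 0.1]
gripper_width: 30.3
gripper_force: 0.0
```

Run:
```python
from h import *
s=env.state();print(s["ee_pos"],s["force"],s["gripper_width"]);go([597.8,112.9,50],68.6)
```

```text
[597.65359234 112.90079109 109.74367087] [ 0.58771882 -0.33557584  0.12232998] 30.330298419543166
delta [ 0.2  0.3 59.7] roll -0.02 rows>= 1.4 q [10. 26. 94. -0. 61. 31.] rot [-1.7982e+02  1.2000e-01  6.8510e+01]
```

Request:
{"api": "arm_command", "payload": {"rows": [{"delta_pos": [0,0,12],"roll": 0,"jaw": 33},{"delta_pos": [0,0,27],"roll": 0,"jaw": 33},{"delta_pos": [0,0,40],"roll": 0,"jaw": 33},{"delta_pos": [0,0,50],"roll": 0,"jaw": 33},{"delta_pos": [0,0,56],"roll": 0,"jaw": 33},{"delta_pos": [0,0,59.5],"roll": 0,"jaw": 33},{"delta_pos": [0,0,59.5],"roll": 0,"jaw": 28},{"delta_pos": [0,0,59.5],"roll": 0,"jaw": 22},{"delta_pos": [0,0,59.5],"roll": 0,"jaw": 17},{"delta_pos": [0,0,59.5],"roll": 0,"jaw": 13},{"delta_pos": [0,0,59.5],"roll": 0,"jaw": 8},{"delta_pos": [0,0,59.5],"roll": 0,"jaw": 3},{"delta_pos": [0,0,59.5],"roll": 0,"jaw": 0},{"delta_pos": [0,0,59.5],"roll": 0,"jaw": 0},{"delta_pos": [0,0,59.5],"roll": 0,"jaw": 0}], "squeeze": 45}}

```text
time_s: 16.15
ee_pos: [598.2, 113.4, 52.2]
ee_rot: [-180.0, -0.0, 68.6]
force: [-2.9, 2.0, 3.2]
gripper_width: 9.4
gripper_force: 45.0
```

Run:
```python
from h import *
s=env.state();print(s["ee_pos"],s["ee_rot"],s["force"],s["torque"],s["gripper_width"],s["gripper_force"])
```

```text
[598.23385967 113.40478166  52.23222107] [-1.79968989e+02 -1.05624196e-02  6.85716900e+01] [-2.93805043  2.00498046  3.19531214] [ 0.3701445   0.68673118 -0.07458203] 9.429026678329862 44.99895215034485
```

Request:
{"api": "arm_command", "payload": {"rows": [{"delta_pos": [0.4,0,0],"roll": 0,"jaw": 0},{"delta_pos": [0.8,-0.1,0],"roll": 0,"jaw": 0},{"delta_pos": [0.8,-0.1,0],"roll": 0,"jaw": 0},{"delta_pos": [0.8,-0.1,0],"roll": 0.5,"jaw": 0},{"delta_pos": [0.8,-0.1,0],"roll": 1,"jaw": 0},{"delta_pos": [0.8,-0.1,0],"roll": 1.5,"jaw": 0},{"delta_pos": [0.8,-0.1,0],"roll": 2,"jaw": 0},{"delta_pos": [0.8,-0.1,0],"roll": 2.5,"jaw": 0},{"delta_pos": [0.8,-0.1,0],"roll": 3,"jaw": 0},{"delta_pos": [0.8,-0.1,0],"roll": 3,"jaw": 0}]}}

```text
time_s: 16.98
ee_pos: [598.8, 113.3, 52.2]
ee_rot: [180.0, 0.0, 53.5]
force: [-1.9, -1.0, 6.4]
gripper_width: 9.4
gripper_force: 45.0
```

Run:
```python
from meas import *
s=env.state();print(s["ee_pos"],s["ee_rot"],s["force"],s["torque"],s["gripper_width"],rel(s["force"][:2],76.21,0))
```

```text
[598.80380883 113.30589526  52.19661257] [1.79953145e+02 4.76869868e-02 5.35351280e+01] [-1.94029365 -1.0124765   6.35531491] [-0.10856683  0.69533241 -0.03613006] 9.424733080445376 [-1.44578885  1.64302852]
```

Request:
{"api": "arm_command", "payload": {"rows": [{"delta_pos": [0,0,0],"roll": 0.6,"jaw": 0},{"delta_pos": [0,0,0],"roll": 1.2,"jaw": 0},{"delta_pos": [0,0,0],"roll": 1.8,"jaw": 0},{"delta_pos": [0,0,0],"roll": 2.4,"jaw": 0},{"delta_pos": [0,0,0],"roll": 3,"jaw": 0},{"delta_pos": [0,0,0],"roll": 3.6,"jaw": 0},{"delta_pos": [0,0,0],"roll": 4.2,"jaw": 0},{"delta_pos": [0,0,0],"roll": 4.8,"jaw": 0},{"delta_pos": [0,0,0],"roll": 5.4,"jaw": 0},{"delta_pos": [0,0,0],"roll": 6,"jaw": 0},{"delta_pos": [0,0,0],"roll": 6,"jaw": 0}]}}

```text
time_s: 17.9
ee_pos: [599.4, 112.7, 52.4]
ee_rot: [179.9, -0.0, 23.5]
force: [-1.5, -2.5, 4.9]
gripper_width: 9.3
gripper_force: 45.0
```

Run:
```python
from meas import *
s=env.state();print(s["ee_pos"],s["ee_rot"],s["force"],s["torque"],s["gripper_width"],rel(s["force"][:2],76.21,0))
```

```text
[599.36417339 112.71453879  52.36155878] [ 1.79856943e+02 -2.42572837e-02  2.35445728e+01] [-1.52415451 -2.49929788  4.8605786 ] [-0.4938656   0.56916814  0.08730838] 9.281574367903946 [-2.79056136  0.88447959]
```

Request:
{"api": "arm_command", "payload": {"rows": [{"delta_pos": [0,0,0],"roll": 0.6,"jaw": 0},{"delta_pos": [0,0,0],"roll": 1.2,"jaw": 0},{"delta_pos": [0,0,0],"roll": 1.8,"jaw": 0},{"delta_pos": [0,0,0],"roll": 2.4,"jaw": 0},{"delta_pos": [0,0,0],"roll": 3,"jaw": 0},{"delta_pos": [0,0,0],"roll": 3.6,"jaw": 0},{"delta_pos": [0,0,0],"roll": 4.2,"jaw": 0},{"delta_pos": [0,0,0],"roll": 4.8,"jaw": 0},{"delta_pos": [0,0,0],"roll": 5.4,"jaw": 0},{"delta_pos": [0,0,0],"roll": 5.9,"jaw": 0},{"delta_pos": [0,0,0],"roll": 6.1,"jaw": 0},{"delta_pos": [0,0,0],"roll": 6.1,"jaw": 0},{"delta_pos": [0,0,0],"roll": 6.1,"jaw": 0}]}}

```text
time_s: 18.98
ee_pos: [599.7, 111.8, 52.5]
ee_rot: [179.8, -0.1, -6.8]
force: [-1.2, -6.0, 5.8]
gripper_width: 9.7
gripper_force: 45.0
```

Run:
```python
from meas import *
s=env.state();print(s["ee_pos"],s["ee_rot"],s["force"],s["torque"],s["gripper_width"],rel(s["force"][:2],76.21,0),s["qpos"].round(0))
```

```text
[599.71213604 111.82593857  52.49784094] [ 1.79808932e+02 -1.42977799e-01 -6.83546081e+00] [-1.19030394 -5.98312464  5.81089121] [-1.04672739e+00  5.19589780e-01 -9.14691480e-04] 9.737884723195515 [-6.094392   -0.27016678] [ 10.  29.  97.  -0.  53. 107.]
```

Request:
{"api": "arm_command", "payload": {"rows": [{"delta_pos": [0,0,0],"roll": 0,"jaw": 14},{"delta_pos": [0,0,0],"roll": 0,"jaw": 20},{"delta_pos": [0,0,0],"roll": 0,"jaw": 28},{"delta_pos": [0,0,0],"roll": 0,"jaw": 33},{"delta_pos": [0,0,0],"roll": 0,"jaw": 33},{"delta_pos": [0,0,0],"roll": 0,"jaw": 33},{"delta_pos": [0,0,-10],"roll": 0,"jaw": 33},{"delta_pos": [0,0,-30],"roll": 0,"jaw": 33},{"delta_pos": [0,0,-60],"roll": 0,"jaw": 33},{"delta_pos": [0,0,-95],"roll": 0,"jaw": 33},{"delta_pos": [-40,0,-125],"roll": 0,"jaw": 33},{"delta_pos": [-60,0,-130],"roll": 0,"jaw": 33},{"delta_pos": [-60,0,-130],"roll": 0,"jaw": 33},{"delta_pos": [-60,0,-130],"roll": 0,"jaw": 33},{"delta_pos": [-60,0,-130],"roll": 0,"jaw": 33}]}}

```text
time_s: 20.23
ee_pos: [539.6, 121.2, 182.3]
ee_rot: [-180.0, -0.1, -6.9]
force: [0.0, -0.2, -1.2]
gripper_width: 30.1
gripper_force: 0.0
```

Run:
```python
from meas import *
s=env.state();f=env.grab_frame("wrist")
print(s["ee_pos"],s["ee_rot"],s["force"])
P=cloud(f,s);Z=P[...,2];cv2.imwrite("pics/w6.png",cv2.resize(f["img"][60:260,100:420],(800,500)))
c0=np.array([546.8,124.6]); 
q=np.array([rel(p[:2],76.21,c0) for p in P.reshape(-1,3)]).reshape(*Z.shape,2)
for nm,zz,x0,x1,y0,y1 in [("bar",68,-25,25,-80,-35),("pillar",94,-25,25,-25,30)]:
    m=(abs(Z-zz)<4)&(q[...,0]>x0)&(q[...,0]<x1)&(q[...,1]>y0)&(q[...,1]<y1)
    ys,xs=np.where(m); ww=plane(f,np.c_[xs,ys],zz,s)[:,:2]; r=cv2.minAreaRect(ww.astype(np.float32)); print(nm,np.median(Z[m]),r,"rail rel",rel(r[0],76.21,c0))
```

```text
[539.5526827  121.23308116 182.32457301] [-1.79991096e+02 -7.30431316e-02 -6.89658742e+00] [ 0.04927987 -0.15454656 -1.19788115]
bar 67.66616787352999 ((598.8618774414062, 111.60943603515625), (9.064767837524414, 32.37346267700195), 83.06391143798828) rail rel [ -0.20644739 -53.65772278]
pillar 93.8875170371588 ((546.7656860351562, 124.11138153076172), (23.819377899169922, 26.656232833862305), 75.99536895751953) rail rel [-0.48271369 -0.08314414]
```

View pics/w6.png

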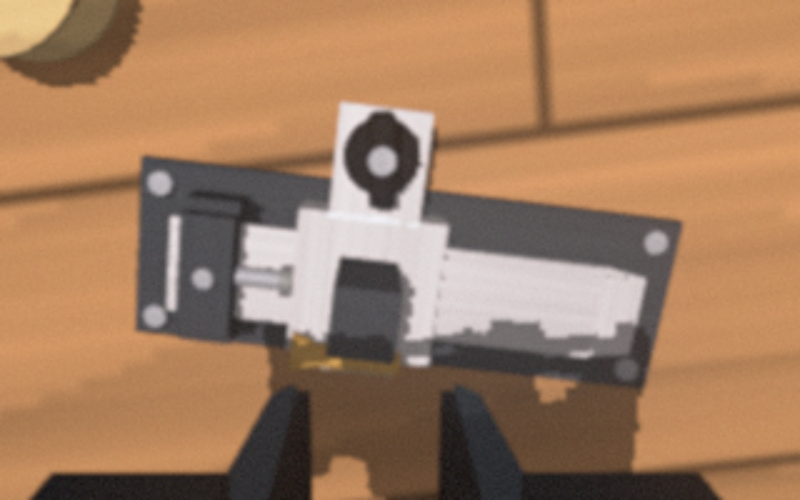

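The bar now lies at 83° (1.45 rad), past the tight mark. The carriage still touches the screw head at (292,280) and hasn't shifted along the rail. Handing in.

```bash
python3 -c "
from workcell import env
print(env.job_done())"
```

```text
the job is handed in; nothing more can be done
None
```

The smallest carriage is on the rail and up against the stop screw, seated at about 6 N. The clamp knob is turned to about 1.45 rad, past tight at 1.25, and I handed the job in at about 20 s with the gripper clear and nothing else on the bench moved as far as I saw.

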